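# Put the pipettes in order on the sloping stand

### The job

Put the loose pipette from the bench on the sloping stand so that the three pipettes lie there in order of length, the longest on the left and the shortest on the right as seen from the robot, one in each of the three bays that the charger block leaves free, shifting those already there where you must. Each must lie straight and flat in the middle of its own bay, foot down at the lip and plunger end up the slope. Lay them down, never drop them, and do not disturb the other things on the bench.

Things in the scene. Friction and masses are not known exactly. Their poses are not given: they have to be found in the camera images.
- bed: Bare aluminium sloping bed of the fixed pipette stand, rising 35 degrees away from the robot, 200 mm up the slope, 345 wide. Origin: middle of its lower edge, on the surface at the lip, 22 mm above the bench. x up the slope, y along the lip to the left seen from the robot, z out of the surface. Lip 26 mm high. Pipettes lie flat along x, foot within about 2 mm of the lip; friction may hold them higher.
- bay_left (a point): Foot of the leftmost bay's centre line, on the bed's surface at the lip; axes as the bed's. The four bays' centre lines run up the slope 84 mm apart, at bed y = +126, +42, -42, -126 mm. Black ribs beside them, 4 mm wide and 22 mm high, run only along the lowest 42 mm of the slope; above, the bed is flat and open.
- bay_right (a point): Foot of the rightmost bay's centre line, on the bed's surface at the lip (bed y = -126 mm); axes as the bed's.
- block_top (a point): Grey charger block fixed in one of the four bays, which is thus out of use: 100 mm along the slope, 48 wide, 45 high. Point: centre of its top face, 45 mm out from the bed, 102 mm up the slope from the lip; axes as the bed's.
- long_pipette_grip (a point): Longest hand pipette, white and grey, 200 mm long, about 110 g: handle block 120 long, 32 wide, 30 thick; tapered shaft 60 mm to the foot; 12 mm plunger 20 mm. Point: centre of the handle, 15 mm above what it lies on, 120.0 mm from the foot. x from foot to plunger, y across the width, z away from what it lies on. Starts in a free bay.
- short_pipette_grip (a point): Shortest hand pipette, white and grey, 120 mm long, about 70 g: handle block 70 long, 32 wide, 30 thick; tapered shaft 36 mm to the foot; 12 mm plunger 14 mm. Point: centre of the handle, 15 mm above what it lies on, 71.0 mm from the foot. x from foot to plunger, y across the width, z away from what it lies on. Starts in another free bay.
- middle_pipette_grip (a point): Middle hand pipette, white and grey, 160 mm long, about 90 g: handle block 95 long, 32 wide, 30 thick; tapered shaft 48 mm to the foot; 12 mm plunger 17 mm. Point: centre of the handle, 15 mm above what it lies on, 95.5 mm from the foot. x from foot to plunger, y across the width, z away from what it lies on. Starts flat on the bench left or right of the stand, plunger roughly away from the robot.
- tip_box: Bystander: grey pipette-tip box, 120 x 80 mm, 60 mm high with its white tips, on the bench on the other side of the stand from the loose pipette. Origin: centre of its underside.
- bottle: Bystander: closed amber glass bottle, 64 mm diameter, 170 mm high. Origin: centre of its underside.
- jar: Bystander: white plastic jar, 76 mm diameter, 100 mm high. Origin: centre of its underside.
Mind the look-alikes: they are no part of the job. Leave any blue or orange look-alike of the part that bears middle_pipette_grip alone. What is shaped like the part that bears long_pipette_grip but black is not meant.

How it is judged (in metres and radians):
At the end, for the whole second after the job is handed in: All three pipettes rest on the bed, flat and straight (0.2 rad), plunger up, each handle centre within 25 mm of a bay's centre line, foot within 18 mm of the lip; from the left: longest, middle, shortest. Bystanders undisturbed (z of long_pipette_grip in the frame of bed between 0.01 and 0.021 m and x of long_pipette_grip in the frame of bed between 0.114 and 0.138 m and angle between the x axis of each of long_pipette_grip, middle_pipette_grip, short_pipette_grip and the x axis of bed, either way round below 0.2 rad and angle between each of long_pipette_grip, middle_pipette_grip, short_pipette_grip's own x axis and vertical below 1.25 rad and angle between the z axis of each of long_pipette_grip, middle_pipette_grip, short_pipette_grip and the z axis of bed, either way round below 0.2 rad and linear speed of each of long_pipette, middle_pipette, short_pipette below 0.03 m/s and z of middle_pipette_grip in the frame of bed between 0.01 and 0.021 m and x of middle_pipette_grip in the frame of bed between 0.0895 and 0.1135 m and z of short_pipette_grip in the frame of bed between 0.01 and 0.021 m and x of short_pipette_grip in the frame of bed between 0.065 and 0.089 m and ((y of long_pipette_grip in the frame of bed between 0.101 and 0.151 m and y of middle_pipette_grip in the frame of bed between 0.017 and 0.067 m and y of short_pipette_grip in the frame of bed between -0.067 and -0.017 m) or (y of long_pipette_grip in the frame of bed between 0.101 and 0.151 m and y of middle_pipette_grip in the frame of bed between 0.017 and 0.067 m and y of short_pipette_grip in the frame of bed between -0.151 and -0.101 m) or (y of long_pipette_grip in the frame of bed between 0.101 and 0.151 m and y of middle_pipette_grip in the frame of bed between -0.067 and -0.017 m and y of short_pipette_grip in the frame of bed between -0.151 and -0.101 m) or (y of long_pipette_grip in the frame of bed between 0.017 and 0.067 m and y of middle_pipette_grip in the frame of bed between -0.067 and -0.017 m and y of short_pipette_grip in the frame of bed between -0.151 and -0.101 m))); the robot touches nothing.
It fails at once if the tip box is pushed more than 20 mm or tipped (distance of tip_box from where it was at the start of the episode above 0.02 m or angle between tip_box's own z axis and vertical above 0.2 rad).
It fails at once if the bottle is pushed more than 20 mm or tipped (distance of bottle from where it was at the start of the episode above 0.02 m or angle between bottle's own z axis and vertical above 0.2 rad).
It fails at once if the jar is pushed more than 20 mm or tipped (distance of jar from where it was at the start of the episode above 0.02 m or angle between jar's own z axis and vertical above 0.2 rad).
It fails at once if a pipette is dropped (falls free by more than about 40 mm) or thrown ((linear speed of long_pipette above 0.85 m/s and contact force between long_pipette and the fingers below 0.2 N) or (linear speed of middle_pipette above 0.85 m/s and contact force between middle_pipette and the fingers below 0.2 N) or (linear speed of short_pipette above 0.85 m/s and contact force between short_pipette and the fingers below 0.2 N)).
It also fails if it takes over 72 s, if anything falls off the work surface, if the arm or the gripper's body presses on something with over 40 N, if the wrist force passes 120 N, or if a joint passes its speed limit or range.

### The arm

A 6-joint arm with a two-finger parallel gripper is mounted at the origin on the work surface. World frame = base frame: x ahead of the robot, y to its left, z up, the work surface at z = 0. Lengths are in mm, angles in rad, forces in N, time in s.
With the tool pointing down it reaches from about 300 to 775 mm from the base axis. Payload 14.6 kg.
Tool frame: the origin (TCP) lies at the very end of the fingers, on their centre line; the grasp point (between the pads) lies 19 mm behind it; z points along the fingers, y is the direction in which the jaws open and shut (so a half turn about z gives the same grasp; the last joint's range is limited). The gripper opens to 94 mm and grips with 3 to 60 N. Pads are 16 mm wide; open, the fingers measure 119 mm over their backs; the gripper's body (75 mm by 177 mm) begins 78 mm behind the grasp point.
Start: joints at [1.047, 0.3, 1.521, -0, 1.321, -0.067], TCP at [242.589, 493.599, 173.146] pointing down, gripper open.
Joint ranges: [-3.03, 3.03], [-0.79, 2.21], [0.23, 2.52], [-1.04, 4.18], [0, 3.07], [-2.55, 2.55]. Speed limits (rad/s): [2.22, 2.22, 2.57, 3.14, 3.14, 3.14].

### API

Orientations are given as [roll, pitch, yaw] about the fixed x, y, z axes, in that order (R = Rz(yaw) Ry(pitch) Rx(roll)).
In Python, from cell import manip gives the robot as it stands.
- The arm moves only by the shell command python3 -m inch 'ROWS' [FORCE]. ROWS is a JSON object of lists of equal length, an entry for each row: "grip": the opening, from -1 (shut) to 1 (fully open), so that 0 is half open; "travel": the shift along the world's x, y, z in cm, a list of three; "turn": the turn, a rotation vector about the world's x, y, z in degrees, a list of three. A call has 1 to 10 rows; each row is the pose to reach, as a shift and turn from the pose measured when the call began; what a row does not reach only later rows make up. A row lasts 1/8 s, in which the tool goes at most 62.5 mm and 10.7 degrees, less where a joint would pass 70% of its speed; a pose out of reach is approached as far as the arm can. A call with a gripper value outside its range is refused whole. The fingers move at their own pace and stop on an object; FORCE is the grip in N (left out, the last holds). Time passes only in rows, so rows that repeat a pose let the fingers close. It gives the time, the measured TCP pose, the force and the opening at its end, in the units of the state.
- manip.read_state(): the state, without advancing time (a new reading comes with each control period).
- manip.camera(name): name is "scene" or "side" or "wrist"; returns (picture, depth): 420x560x3 uint8, red, green, blue; 420x560 float32, mm along the optical axis (not along the pixel's ray), 0 where there is no reading.
- manip.calibration(name): a dict with "fx", "fy", "cx", "cy" (pixels), "k1" (the pictures are not rectified: a ray, as slopes to the right and down, at radius r is drawn at 1 + k1 r^2 times it, then the intrinsics apply), "world_from_camera" (4x4, takes a point from camera to world coordinates). Camera axes: x right, y up, looking along -z (the intrinsics and any distortion apply to the point x, -y, -z); pixel columns grow to the right and rows downward; lengths in mm; the calibration is good to about 2 mm. A picture is of the moment at which its call begins: read the wrist's pose just before it. calibration takes no time and is no camera call; for the wrist camera it gives the pose at the moment of the call.
- manip.sign_off(): hands the job in, once; it reports no verdict.
Trained networks look in the newest picture that a camera, given by its name, has taken for a name from the list of things; names that differ only in an ending like _2 or _b are one class to them, and where a whole thing is asked for, a point or a joint stands for the part that bears it (a point fixed in the world has none). Each returns a list of dicts, best first, with "p" (0 to 1); they miss things now and then, are a little off and sometimes report something else, mostly with a low value. They report only what shows in the picture. A call takes as long as a camera call. They do not tell look-alikes from the thing itself.
- manip.look_for(camera, label): "bbox" ([left, top, right, bottom] in pixels, round what is visible of it).
The state is a dict: "clock": time; "joints": joint angles; "qd": joint speeds; "effort": joint torques, N m; "eef_pos": TCP position; "eef_rot": TCP orientation; "wrist_force": force on the tool from outside, world axes, zero at the start; "moment": the same for the moment, N m; "finger_gap": finger opening in mm.
Only numpy, scipy, OpenCV 4.12 (cv2) and the standard library are available. Lean on these libraries where they do the work, as an engineer would, in place of code of your own. Each camera call takes 0.05 s, during which the arm holds its last target.

## Working session

There is one attempt and no reset: what is moved stays moved. The work goes in short steps, Python scripts to look and compute and a shell command to move; the robot and the scene stay as the last step left them, time stands still between calls to the robot, and variables do not carry over. Pictures are saved under pics/ and viewed, and the job is handed in when it is done.

```bash
ls; mkdir -p pics
cat > h.py <<'E'
import numpy as np, cv2
from cell import manip
def snap(n,f):
    im,d=manip.camera(n); c=manip.calibration(n)
    cv2.imwrite(f'pics/{f}.png',im[:,:,::-1]); np.savez(f'pics/{f}.npz',im=im,d=d,T=c['world_from_camera'],k=[c[x] for x in('fx','fy','cx','cy','k1')])
    return im,d,c
def load(f):
    z=np.load(f'pics/{f}.npz'); return z['im'],z['d'],z['T'],z['k']
def cloud(f):
    im,d,T,k=load(f); fx,fy,cx,cy,k1=k
    v,u=np.mgrid[0:d.shape[0],0:d.shape[1]].astype(np.float32)
    p=cv2.undistortPoints(np.stack([u,v],-1).reshape(-1,1,2),np.array([[fx,0,cx],[0,fy,cy],[0,0,1]]),np.array([k1,0,0,0],float)).reshape(d.shape+(2,))
    P=np.stack([p[...,0]*d,-p[...,1]*d,-d,np.ones_like(d)],-1)@np.array(T).T
    return P[...,:3]
E
python3 - <<'E'
from h import *
print(manip.read_state())
for n in('scene','side','wrist'):
    snap(n,n+'0')
    for l in ['long_pipette_grip','middle_pipette_grip','short_pipette_grip','block_top','bed','tip_box','bottle','jar']:
        r=manip.look_for(n,l); print(n,l,[(np.round(x['bbox']).astype(int).tolist(),round(x['p'],2)) for x in r])
print(manip.read_state()['clock'])
E
```

```text
pics
{'clock': 0.0, 'joints': array([ 1.04739055e+00,  3.00470518e-01,  1.52158539e+00, -1.28766084e-06,
        1.32072965e+00, -6.66185663e-02]), 'qd': array([ 0.00119229, -0.0017007 ,  0.00074632, -0.00044684, -0.00121345,
       -0.00180795]), 'effort': array([-2.91889650e-03, -5.31791174e+01, -3.52748716e+01,  7.07380241e-02,
        2.42361089e-02, -1.15462803e-04]), 'eef_pos': array([242.44296346, 493.33447784, 172.5848596 ]), 'eef_rot': array([-3.14040231e+00, -7.81666534e-05,  2.68480571e+00]), 'wrist_force': array([ 0.56386503, -0.03794843, -0.51943028]), 'moment': array([-0.02493782,  0.05743146,  0.011534  ]), 'finger_gap': 93.7675780025422}
scene long_pipette_grip [([231, 300, 251, 373], 0.77), ([251, 213, 268, 226], 0.75)]
scene middle_pipette_grip [([443, 241, 499, 278], 0.85), ([372, 178, 397, 210], 0.73), ([387, 216, 430, 246], 0.66), ([164, 212, 317, 234], 0.25)]
scene short_pipette_grip [([218, 208, 239, 225], 0.59)]
scene block_top [([179, 204, 211, 223], 0.57)]
scene bed [([168, 208, 314, 230], 0.81)]
scene tip_box [([104, 194, 140, 236], 0.7), ([220, 209, 241, 2
[... 295 characters left out ...]
65), ([184, 185, 228, 196], 0.63)]
side middle_pipette_grip [([148, 199, 190, 225], 0.9), ([192, 186, 226, 198], 0.86), ([202, 159, 224, 182], 0.48)]
side short_pipette_grip [([277, 230, 302, 255], 0.83)]
side block_top [([296, 230, 335, 269], 0.71), ([249, 140, 272, 190], 0.27)]
side bed [([233, 184, 357, 294], 0.56)]
side tip_box [([316, 308, 377, 366], 0.76)]
side bottle [([250, 140, 270, 187], 0.65)]
side jar [([383, 270, 421, 311], 0.8)]
wrist long_pipette_grip []
wrist middle_pipette_grip [([270, 347, 318, 385], 0.92), ([363, 354, 414, 383], 0.91), ([195, 264, 251, 311], 0.8)]
wrist short_pipette_grip []
wrist block_top []
wrist bed []
wrist tip_box []
wrist bottle []
wrist jar []
1.35
```

View pics/scene0.png

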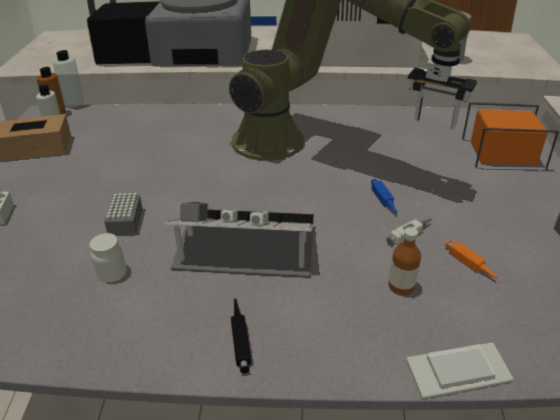

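View pics/side0.png

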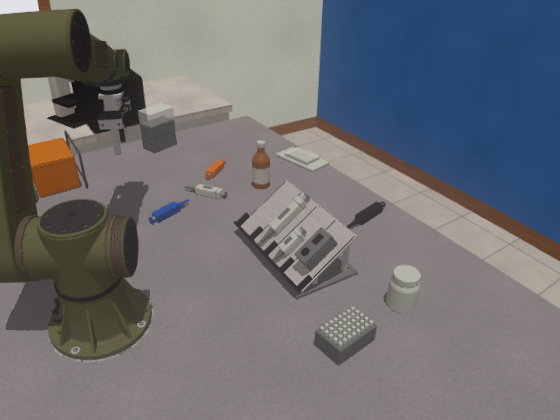

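View pics/wrist0.png

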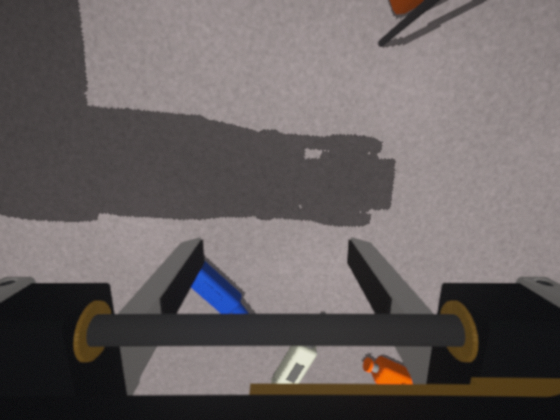

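The scene view, which faces the robot, shows the charger block at the robot's right (195,212). The short pipette is next to it (229,215), then the long one (260,218), and the leftmost bay is empty. The white middle pipette is on the bench at (408,232), between the blue and orange look-alikes and near the bottle (404,265). So the long one moves to the left bay, the middle one goes where the long one was, and the short one stays if it lies well.

Run:
```python
from h import *
im,d,T,k=load('side0'); P=cloud('side0')
print('side cam',T[:3,3],'wrist',load('wrist0')[2], 'scene',load('scene0')[2][:3,3])
for n in('scene0','side0'):
    P=cloud(n)
    bench=(np.abs(P[...,2])<4); print(n,'bench px',bench.sum(), np.median(P[...,2][np.abs(P[...,2])<15]))
P=cloud('side0')
for u,v in [(290,200),(265,240),(290,212),(290,245),(318,250),(210,190),(220,194),(195,188),(345,237),(275,222),(300,180)]:
    print((u,v),P[v,u].round(0))
# crop
c=im[150:310,220:380]; cv2.imwrite('pics/sidecrop.png',cv2.resize(c[:,:,::-1],None,fx=3.7,fy=3.7,interpolation=cv2.INTER_CUBIC))
```

```text
side cam [ -87.30113175 -890.51729009  818.92900022] wrist [[ 4.41094009e-01 -8.66637039e-01 -2.33187303e-01  1.73429710e+02]
 [ 8.97459316e-01  4.26432507e-01  1.12792257e-01  5.25549681e+02]
 [ 1.68869845e-03 -2.59028106e-01  9.65868308e-01  3.83877564e+02]
 [ 0.00000000e+00  0.00000000e+00  0.00000000e+00  1.00000000e+00]] scene [1589.61927635  119.07019243  902.88946817]
scene0 bench px 121442 -0.7924967194629744
side0 bench px 96227 -0.36641055626824937
(290, 200) [602.  66. 111.]
(265, 240) [489.  25.  36.]
(290, 212) [559.   4. 118.]
(290, 245) [502. -80.  78.]
(318, 250) [ 521. -174.  114.]
(210, 190) [492. 381.  27.]
(220, 194) [517. 357.  15.]
(195, 188) [454. 421.  27.]
(345, 237) [ 607. -176.  121.]
(275, 222) [516.  14.  94.]
(300, 180) [824. 314.   0.]
```

View pics/sidecrop.png

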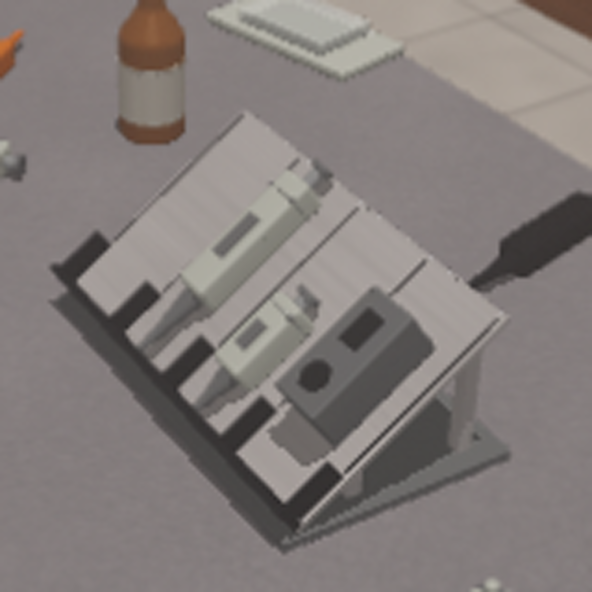

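```bash
cat >> h.py <<'E'
def fitbed(name, yaw0=None, lo=(420,-260,15), hi=(700,220,170), rect=None):
    P=cloud(name); im,d,_,_=load(name)
    m=(d>0)&np.all(P>lo,-1)&np.all(P<hi,-1)
    X=P[m]; rng=np.random.default_rng(0); best=(0,)
    for _ in range(3000):
        a=X[rng.choice(len(X),3,False)]; n=np.cross(a[1]-a[0],a[2]-a[0]); l=np.linalg.norm(n)
        if l<100: continue
        n/=l; n*=np.sign(n[2])
        if abs(n[2]-np.cos(np.radians(35)))>0.06: continue
        s=(np.abs((X-a[0])@n)<2.5).sum()
        if s>best[0]: best=(s,n,a[0])
    s,n,a=best
    for _ in range(5):
        q=X[np.abs((X-a)@n)<2.5]; a=q.mean(0); n=np.linalg.svd(q-a,full_matrices=False)[2][2]; n*=np.sign(n[2])
    return n,a,q,P,m
E
python3 - <<'E'
from h import *
n,a,q,P,m=fitbed('side0')
print(len(q),n,'tilt',np.degrees(np.arccos(n[2])),'yaw',np.degrees(np.arctan2(-n[1],-n[0])),a)
yaw=np.arctan2(-n[1],-n[0]);c,s=np.cos(yaw),np.sin(yaw)
ex=np.array([c*np.cos(np.radians(35)),s*np.cos(np.radians(35)),np.sin(np.radians(35))]);ey=np.array([-s,c,0])
Q=np.c_[(q-a)@ex,(q-a)@ey]
print(np.percentile(Q,[0.3,2,98,99.7],axis=0))
r=cv2.minAreaRect(Q.astype(np.float32)); print(r)
E
```

```text
3303 [-0.57314054  0.02557862  0.81905778] tilt 35.00941467600002 yaw -2.5553507960455084 [554.65409086 -34.90168424  83.14181119]
[[-107.17748247 -163.96131463]
 [-103.65990872 -161.07699858]
 [  90.33670787  175.57345835]
 [  92.47618503  179.79352394]]
((-7.136993408203125, 7.816619873046875), (350.47259521484375, 205.7080841064453), 88.84484100341797)
```

```bash
cat >> h.py <<'E'
from scipy.spatial.transform import Rotation as Ro
def R_now():
    s=manip.read_state(); return np.array(s['eef_pos']),Ro.from_euler('xyz',s['eef_rot'])
def bedframe(O,yawdeg,tilt=35):
    return Ro.from_euler('ZY',[yawdeg,-tilt],degrees=True).as_matrix(),np.array(O)
def toolR(ex,n): # tool z=-n, x=-ex
    y=np.cross(-n,-ex); return Ro.from_matrix(np.c_[-ex,y,-n])
def go(p,R):
    p0,R0=R_now(); t=(R*R0.inv()).as_rotvec(degrees=True)
    print('travel cm',((np.array(p)-p0)/10).round(2),'turn deg',t.round(2),'|t|',np.linalg.norm(t).round(1))
E
python3 - <<'E'
from h import *
n,a,q,P,m=fitbed('side0')
R,_=bedframe([0,0,0],-2.8); O=a-107*R[:,0]+7.8*R[:,1]; print('O',O,R)
for n in ('side0','scene0'):
    P=cloud(n); m=(P[...,2]>2)&(P[...,2]<40)
    print(n)
    # objects: components above bench
    mm=((P[...,2]>8)&(P[...,2]<300)&(P[...,0]>250)&(P[...,0]<1000)&(abs(P[...,1])<700)).astype(np.uint8)
    k,L,st,ce=cv2.connectedComponentsWithStats(mm)
    for i in range(1,k):
        if st[i,4]>60:
            X=P[L==i]; print(st[i].tolist(),'min',X.min(0).round(),'max',X.max(0).round(),'med',np.median(X,0).round())
g=O+R@np.array([110,42,180]); print(g); go(g,toolR(R[:,0],R[:,2]))
E
```

```text
O [467.49049151 -22.82934976  21.7691325 ] [[ 0.81817409  0.04884977 -0.57289166]
 [-0.04001539  0.99880614  0.02801908]
 [ 0.57357644  0.          0.81915204]]
side0
[118, 125, 9, 17, 95] min [254. 525. 204.] max [278. 545. 263.] med [265. 535. 229.]
[252, 140, 18, 48, 690] min [647. 321.   8.] max [708. 384. 172.] med [671. 342.  85.]
[276, 146, 53, 25, 618] min [861. 341.   8.] max [993. 554.  33.] med [918. 426.  21.]
[205, 157, 21, 21, 208] min [531. 488.   8.] max [665. 599.  35.] med [579. 526.  25.]
[233, 180, 152, 117, 8381] min [ 438. -204.    8.] max [948. 155. 158.] med [537. -68.  75.]
[185, 184, 42, 14, 311] min [438. 340.   8.] max [537. 480.  34.] med [488. 390.  23.]
[148, 199, 42, 24, 364] min [253. 322.   9.] max [413. 384.  35.] med [315. 344.  24.]
[386, 265, 35, 48, 1274] min [ 617. -390.    8.] max [ 690. -315.  104.] med [ 636. -365.   71.]
[315, 306, 62, 58, 2126] min [ 389. -417.    8.] max [ 518. -325.   64.] med [ 438. -386.   50.]
scene0
[451, 100, 11, 29, 146] min [258. 529. 205.] max [283. 550. 295.] med [274. 536. 254.]
[371, 179, 26, 35, 383] min [254. 325.   9.] max [414. 381.  33.] med [337. 352.  25.]
[90, 193, 52, 88, 2555] min [ 394. -415.    8.] max [ 702. -311.  105.] med [ 639. -350.   53.]
[165, 202, 149, 74, 6226] min [ 447. -203.    8.] max [665. 150. 156.] med [577. -33.  12.]
[387, 218, 44, 77, 1913] min [442. 326.   8.] max [721. 471. 173.] med [700. 359.  73.]
[445, 240, 53, 39, 631] min [538. 492.   8.] max [669. 598.  34.] med [603. 537.  25.]
[231, 298, 21, 75, 926] min [750. -31.   8.] max [951.  22.  35.] med [881.  -3.  28.]
[407, 343, 107, 55, 3822] min [867. 343.   8.] max [999. 555.  34.] med [942. 439.  22.]
[456.42083199  19.76224907 232.30990847]
travel cm [ 21.38 -47.38   5.92] turn deg [ -8.82 -34.12  22.64] |t| 41.9
```

```bash
python3 -m inch '{"grip":[1,1,1,1,1,0.5,0.5,0.5,0.5,0.5],"travel":[[2,-5,5.9],[4.5,-10,5.9],[7,-15,5.9],[9,-20,5.9],[11.5,-25,5.9],[14,-30,5.9],[16,-35,5.9],[18,-40,5.9],[21.4,-47.4,5.9],[21.4,-47.4,5.9]],"turn":[[-1,-4,2],[-2,-8,5],[-3,-12,8],[-4,-16,10],[-5,-20,13],[-6,-24,16],[-7,-27,18],[-8,-30,20],[-8.8,-34.1,22.6],[-8.8,-34.1,22.6]]}' 20
python3 - <<'E'
from h import *
print(manip.read_state()); snap('wrist','w1')
for l in ['long_pipette_grip','short_pipette_grip','block_top']:
  print(l,[(np.round(x['bbox']).astype(int).tolist(),round(x['p'],2)) for x in manip.look_for('wrist',l)])
E
```

```text
clock: 2.6
eef_pos: [456.7, 17.3, 232.4]
eef_rot: [-3.141, 0.613, 3.091]
wrist_force: [0.5, 0.1, 0.4]
finger_gap: 70.1
{'clock': 2.6, 'joints': array([-0.03649401, -0.35031415,  2.14545162, -0.0128083 ,  0.7338785 ,
       -1.549536  ]), 'qd': array([-0.75994027,  0.12371548, -0.05554065,  0.60333705, -0.20913764,
       -1.10744508]), 'effort': array([  4.72087428, -18.08358371, -35.61141014,  -1.05824031,
        -1.56223029,   1.31898433]), 'eef_pos': array([456.7264521 ,  17.34884058, 232.3725731 ]), 'eef_rot': array([-3.14127223,  0.61266975,  3.09073811]), 'wrist_force': array([0.49633074, 0.14412647, 0.40322126]), 'moment': array([ 0.09085628,  0.25401263, -0.00959554]), 'finger_gap': 70.09941432286784}
long_pipette_grip [([265, 248, 288, 283], 0.55)]
short_pipette_grip [([196, 102, 231, 202], 0.85)]
block_top [([114, 147, 177, 229], 0.88)]
```

View pics/w1.png

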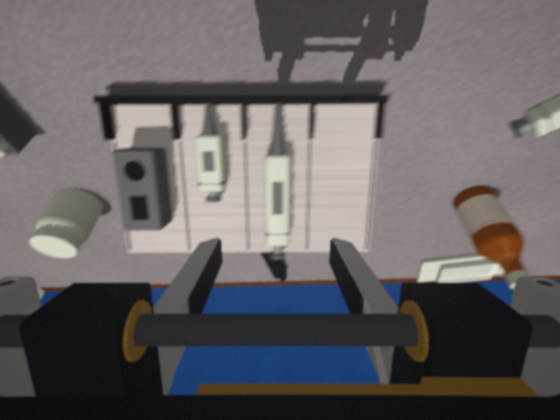

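The wrist view has the lip at the top. It shows the block (145,190), the short pipette (209,150), the long one (277,190) and the empty left bay (340,180). The arm was still settling, so I'll measure on a fresh still picture.

```bash
cat >> h.py <<'E'
def measure(name, npts=True):
    n,a,q,P,m=fitbed(name)
    im,d,T,k=load(name)
    # yaw from bed normal & in-plane rectangle
    yaw=np.degrees(np.arctan2(-n[1],-n[0])); R,_=bedframe([0,0,0],yaw)
    Q=np.c_[(q-a)@R[:,0],(q-a)@R[:,1]].astype(np.float32)
    return n,a,yaw,R,Q,P,q
E
python3 - <<'E'
from h import *
print(manip.read_state()['qd'].round(3)); snap('wrist','w2')
n,a,yaw,R,Q,P,q=measure('w2')
print('tilt',np.degrees(np.arccos(n[2])),'yaw',yaw,a,len(Q))
print(np.percentile(Q,[.2,1,99,99.8],axis=0)); r=cv2.minAreaRect(Q); print(r)
# handle tops: cluster at height 25..33 above bed
h=(P-a)@n; X=(P-a)@R[:,0]; Y=(P-a)@R[:,1]
print('bed edge fits')
# left/right edges by X bins
b=[];c=[]
for x in range(-50,60,8):
    s=Q[(abs(Q[:,0]-x)<4)]; b.append((x,s[:,1].min(),s[:,1].max()))
b=np.array(b); print(np.polyfit(b[:,0],b[:,1],1),np.polyfit(b[:,0],b[:,2],1))
for y in range(-150,160,10):
    s=Q[(abs(Q[:,1]-y)<5)]
    if len(s): c.append((y,s[:,0].min(),s[:,0].max()))
c=np.array(c); print(np.polyfit(c[:,0],c[:,2],1)); print(c.round(0).tolist())
# pipettes
mm=((h>20)&(h<60)&(abs(X)<130)&(abs(Y)<190)).astype(np.uint8)
k,L,st,ce=cv2.connectedComponentsWithStats(mm)
for i in range(1,k):
    if st[i,4]>80:
        p=np.c_[X[L==i],Y[L==i],h[L==i]]; print(st[i].tolist(),np.median(p,0).round(1),p.min(0).round(1),p.max(0).round(1),cv2.minAreaRect(p[:,:2].astype(np.float32)))
E
```

```text
[ 0.039 -0.001  0.001 -0.006  0.002  0.008]
tilt 34.989263538004145 yaw -2.4468104775298642 [542.86841622  -4.64542162  73.82272399] 27374
[[ -91.51349625 -189.59268161]
 [ -90.30192764 -183.46433868]
 [ 105.15445503  149.16762634]
 [ 107.36836632  151.91242279]]
((8.094184875488281, -19.781524658203125), (345.9225769042969, 199.72007751464844), 89.7943115234375)
bed edge fits
[   0.62554808 -138.56507571] [-3.30728803e-03  1.52700258e+02]
[6.49742003e-04 1.04832840e+02]
[[-150.0, -92.0, 106.0], [-140.0, -92.0, 107.0], [-130.0, -92.0, 107.0], [-120.0, -92.0, 107.0], [-110.0, -92.0, 107.0], [-100.0, -92.0, 107.0], [-90.0, -92.0, 99.0], [-80.0, -92.0, 91.0], [-70.0, -92.0, 88.0], [-60.0, -92.0, 107.0], [-50.0, -92.0, 108.0], [-40.0, -92.0, 107.0], [-30.0, -92.0, 107.0], [-20.0, -91.0, 108.0], [-10.0, -91.0, 108.0], [0.0, -91.0, 108.0], [10.0, -91.0, 108.0], [20.0, -91.0, 106.0], [30.0, -91.0, 108.0], [40.0, -91.0, 108.0], [50.0, -91.0, 108.0], [60.0, -91.0, 108.0], [70.0, -91.0, 108.0], [80.0, -91.0, 108.0], [90.0, -91.0, 108.0], [100.0, -91.0, 108.0], [110.0, -91.0, 90.0], [120.0, -91.0, 92.0], [130.0, -91.0, 103.0], [140.0, -91.0, 108.0], [150.0, -91.0, 108.0]]
[94, 94, 296, 46, 2899] [-94.  -19.5  25.6] [ -99.8 -189.9   20. ] [-49.8 152.9  28.7] ((-74.79679870605469, -18.502899169921875), (342.83782958984375, 49.82111740112305), 89.96064758300781)
[196, 116, 29, 86, 1725] [-23.8 -59.9  29.5] [-76.2 -77.3  20. ] [ 27.9 -44.9  32.8] ((-24.15475082397461, -61.0244026184082), (32.31565856933594, 104.13147735595703), 89.71273040771484)
[265, 119, 26, 140, 2632] [20.1 22.8 29.6] [-72.3   6.6  20. ] [108.2  38.5  32.9] ((17.935935974121094, 22.683692932128906), (31.89271354675293, 180.47866821289062), 89.90489959716797)
[113, 148, 56, 82, 3831] [   6.2 -139.7   44.8] [ -40.  -169.3   20.1] [  58.7 -119.9   48.6] ((9.349437713623047, -144.5923309326172), (48.93806457519531, 98.81909942626953), 89.56250762939453)
```

Run:
```python
from h import *
n,a,yaw,R,Q,P,q=measure('w2')
R,_=bedframe([0,0,0],-2.5); O=a-92*R[:,0]-19.5*R[:,1]; np.savez('bed.npz',R=R,O=O); print(O)
print(manip.read_state()['eef_pos'])
for b in [(120,42.2,80),(120,42.2,5)]:
    go(O+R@np.array(b),toolR(R[:,0],R[:,2]))
print('per mm out cm',R[:,2]/10,'ey',R[:,1],'ex',R[:,0])
```

```text
[466.727578   -20.83961819  21.05369184]
[456.4107891   19.98440978 232.19790847]
travel cm [ 6.45 -0.1  -7.68] turn deg [-0.03 -0.03  0.35] |t| 0.3
travel cm [ 10.75  -0.28 -13.82] turn deg [-0.03 -0.03  0.35] |t| 0.3
per mm out cm [-0.05730305  0.00250191  0.0819152 ] ey [0.04361939 0.99904822 0.        ] ex [ 0.81837239 -0.03573091  0.57357644]
```

```bash
python3 -m inch '{"grip":[0.3,0.3,0.3,0.3,0.3,0.3,0.3,0.3,0.3,0.3],"travel":[[2,0,-2.5],[4,-0.1,-5],[6.45,-0.1,-7.7],[7.4,-0.15,-9],[8.4,-0.2,-10.4],[9.4,-0.2,-11.8],[10.1,-0.25,-12.9],[10.75,-0.28,-13.8],[10.75,-0.28,-13.8],[10.75,-0.28,-13.8]],"turn":[[0,0,0.3],[0,0,0.3],[0,0,0.3],[0,0,0.3],[0,0,0.3],[0,0,0.3],[0,0,0.3],[0,0,0.3],[0,0,0.3],[0,0,0.3]]}' 20
python3 - <<'E'
from h import *
z=np.load('bed.npz');R,O=z['R'],z['O'];p,_=R_now();print('bed',R.T@(p-O)); snap('wrist','w3')
go(O+R@np.array((120,42.2,5)),toolR(R[:,0],R[:,2]))
E
```

```text
clock: 4.1
eef_pos: [563.9, 17.3, 94.5]
eef_rot: [3.141, 0.611, 3.097]
wrist_force: [-1.1, 0.3, 0.5]
finger_gap: 61.0
bed [120.32505745  42.35209603   5.4652403 ]
travel cm [-0.   -0.01 -0.07] turn deg [-0.03  0.    0.05] |t| 0.1
```

View pics/w3.png

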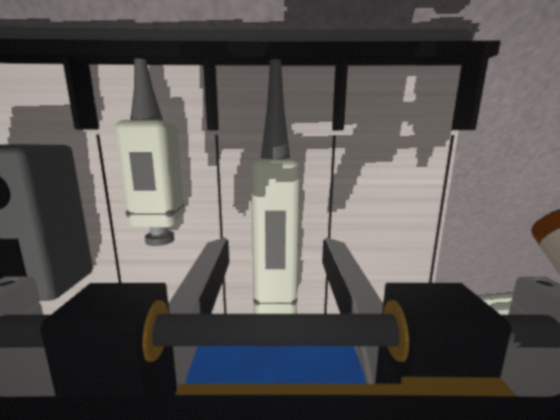

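The fingers straddle the long pipette (275,230) symmetrically and clear its neighbours. I'll close on it.

```bash
python3 -m inch '{"grip":[0,-0.4,-1,-1,-1,-1],"travel":[[0,0,0],[0,0,0],[0,0,0],[0,0,0],[0,0,0],[0,0,0]],"turn":[[0,0,0],[0,0,0],[0,0,0],[0,0,0],[0,0,0],[0,0,0]]}' 25
```

```text
clock: 4.9
eef_pos: [564.0, 17.2, 94.7]
eef_rot: [3.141, 0.611, 3.097]
wrist_force: [0.0, -0.0, 1.1]
finger_gap: 4.2
```

Run:
```python
from h import *
snap('wrist','w4');snap('side','s4')
im=load('s4')[0]; cv2.imwrite('pics/s4c.png',cv2.resize(im[100:310,200:400][:,:,::-1],None,fx=3,fy=2.8,interpolation=cv2.INTER_CUBIC)); print(manip.read_state()['finger_gap'])
```

```text
0.36013339030946395
```

View pics/w4.png

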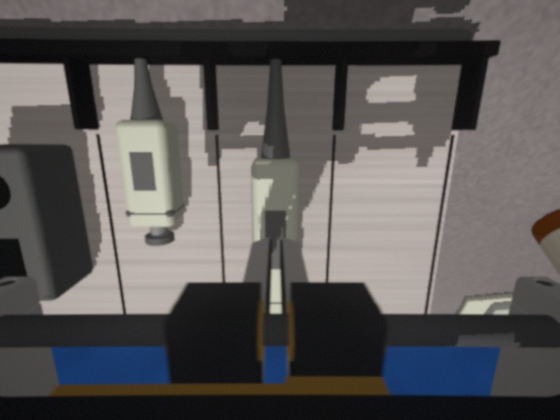

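View pics/s4c.png

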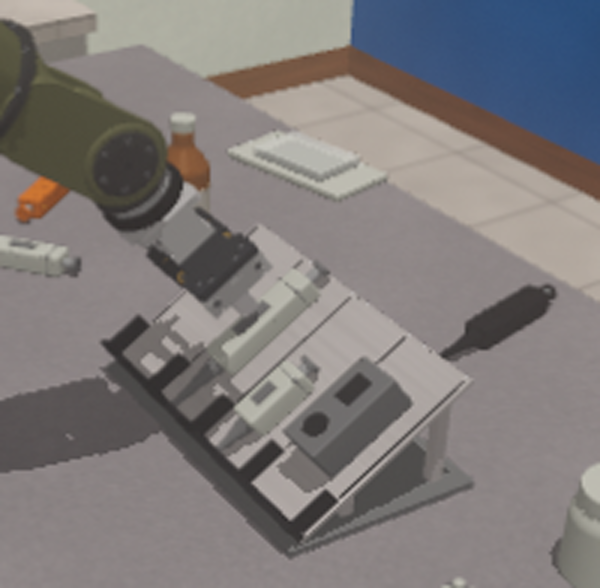

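The fingers closed fully above the handle, so they sit about 30 mm higher than the reported TCP says. I'll check where the fingertips really are.

Run:
```python
from h import *
z=np.load('bed.npz');R,O=z['R'],z['O']
for nm in('w4','s4'):
    P=cloud(nm); B=(P-O)@R; d=load(nm)[1]
    m=(d>0)&(B[...,2]>-5)&(B[...,2]<120)&(abs(B[...,1]-42)<25)&(B[...,0]>0)&(B[...,0]<230)
    X=B[m]
    for lo in range(0,220,10):
        s=X[(X[:,0]>=lo)&(X[:,0]<lo+10)]
        if len(s): print(nm,lo,len(s),np.percentile(s[:,2],[5,25,50,75,95]).round(0))
v,u=270,275
print(((cloud('w4')-O)@R)[235:300:8,270].round(0))
print(((cloud('w4')-O)@R)[200,260].round(0))
s=manip.read_state();print(s['eef_pos'],s['eef_rot'],s['joints'],s['wrist_force'])
c=manip.calibration('wrist')['world_from_camera'];p,Rt=R_now()
print('cam in tool',Rt.as_matrix().T@(np.array(c)[:3,3]-p)); z0=load('wrist0')[2]; print(Ro.from_euler('xyz',[-3.1404,0,2.6848]).as_matrix().T@(z0[:3,3]-[242.44,493.33,172.58]))
```

```text
w4 0 1889 [-1. -0.  2. 18. 25.]
w4 10 1170 [-1. -0.  0.  1. 19.]
w4 20 1099 [-1. -0.  0. 14. 20.]
w4 30 1072 [-1. -0.  0. 18. 21.]
w4 40 1045 [-1. -0.  0. 21. 23.]
w4 50 1040 [-1. -0.  1. 22. 24.]
w4 60 1122 [-1.  1. 28. 30. 31.]
w4 70 1011 [-1.  1. 29. 30. 31.]
w4 80 943 [-1.  1. 29. 30. 31.]
w4 90 927 [-1.  1. 30. 30. 31.]
w4 100 2763 [  0.  31.  64.  85. 100.]
w4 110 1046 [ -1.  29.  40.  92. 108.]
w4 120 368 [-1. -0.  1. 31. 86.]
w4 130 240 [-1. -0.  1. 30. 31.]
w4 140 178 [-1.  0. 29. 30. 31.]
w4 150 121 [-0. 29. 30. 30. 31.]
w4 160 114 [29. 30. 30. 30. 31.]
w4 170 6 [29. 29. 29. 29. 30.]
s4 0 42 [-3.  0.  2. 16. 23.]
s4 10 38 [-4.  0.  1. 13. 20.]
s4 20 39 [-4. -0.  1. 15. 20.]
s4 30 39 [-2. -0.  2. 18. 23.]
s4 40 44 [-2. -0.  3. 18. 23.]
s4 50 49 [-2.  0.  4. 18. 24.]
s4 60 56 [-1.  6. 21. 29. 31.]
s4 70 61 [-2.  9. 25. 30. 32.]
s4 80 60 [-1.  6. 24. 30. 31.]
s4 90 59 [ 0.  9. 27. 30. 33.]
s4 100 62 [-1.  8. 25. 30. 32.]
s4 110 80 [ 0. 14. 29. 49. 67.]
s4 120 77 [-1. 14. 29. 50. 66.]
s4 130 58 [-0. 11. 25. 29. 32.]
s4 140 61 [-2.  8. 26. 29. 32.]
s4 150 59 [-2. 10. 25. 29. 33.]
s4 160 60 [ 1. 12. 26. 30. 32.]
s4 170 58 [-1.  8. 24. 30. 32.]
s4 180 37 [-3. -1.  2. 16. 21.]
s4 190 48 [-2. -0.  3. 19. 23.]
s4 200 5 [ 3. 16. 16. 26. 27.]
[[111.  38.  30.]
 [110.  38.  46.]
 [111.  38.  58.]
 [111.  38.  68.]
 [111.  38.  79.]
 [111.  38.  87.]
 [111.  39.  95.]
 [111.  39. 103.]
 [111.  39. 108.]]
[87. 31. 29.]
[563.95492478  17.23604936  94.67747555] [3.14087737 0.61088093 3.09676962] [-0.0302483   0.12783591  2.08016399 -0.02409729  0.32284054 -1.53600451] [-0.71818165  0.28938069 -0.0405917 ]
cam in tool [  77.02919403   -1.34563617 -211.72985056]
[  76.1459829    -1.77424719 -211.29559824]
```

Run:
```python
from h import *
z=np.load('bed.npz');R,O=z['R'],z['O']
for nm in('w3','w4','w2','wrist0'):
    P=cloud(nm);im,d,T,k=load(nm)
    C=(P-T[:3,3])@T[:3,:3]  # camera coords
    # tool coords from w3-like constant transform: 
    Rt=T[:3,:3]
    # camera tilt 15deg: build tool axes: use measured relation from wrist0
    R0=Ro.from_euler('xyz',[-3.1404,0,2.6848]).as_matrix(); T0=load('wrist0')[2]
    M=R0.T@T0[:3,:3]; t=R0.T@(T0[:3,3]-[242.44,493.33,172.58])
    G=C@M.T+t
    m=(d>0)&(d<330)&(abs(G[...,1])<70)&(G[...,0]>-40)&(G[...,0]<25)&(G[...,2]>-75)&(G[...,2]<15)
    if nm in('w3','w2','wrist0'): m&=(abs(G[...,1])>23)
    X=G[m]; print(nm,len(X),'z pct',np.percentile(X[:,2],[1,25,50,75,95,99,100]).round(1))
    v,u=np.where(m); print(u.min(),u.max(),v.min(),v.max())
    i=np.argsort(X[:,2])[-5:]; print(np.c_[u[i],v[i]].tolist(),X[i].round(0).tolist())
```

```text
w3 8885 z pct [-73.8   4.7   5.8   6.3   7.    7.4   8.3]
172 369 202 296
[[190, 232], [361, 205], [320, 213], [195, 221], [244, 243]] [[0.0, -68.0, 8.0], [22.0, 65.0, 8.0], [15.0, 33.0, 8.0], [9.0, -64.0, 8.0], [-9.0, -26.0, 8.0]]
w4 12931 z pct [-71.9   4.7   5.8   6.4   7.    7.5   8.5]
172 369 201 300
[[346, 242], [243, 217], [187, 211], [344, 247], [239, 222]] [[-9.0, 55.0, 8.0], [12.0, -26.0, 8.0], [17.0, -69.0, 8.0], [-13.0, 54.0, 8.0], [8.0, -30.0, 9.0]]
w2 2085 z pct [-74.7 -67.3 -58.1 -47.2 -36.1 -32.9 -31.7]
184 367 237 296
[[222, 259], [221, 243], [329, 262], [329, 258], [218, 237]] [[-5.0, -36.0, -32.0], [6.0, -37.0, -32.0], [-7.0, 34.0, -32.0], [-4.0, 34.0, -32.0], [10.0, -38.0, -32.0]]
wrist0 2405 z pct [-74.6 -67.1 -58.1 -47.2 -36.  -32.8 -31. ]
160 390 237 296
[[203, 241], [348, 242], [204, 258], [348, 241], [202, 239]] [[8.0, -48.0, -32.0], [7.0, 46.0, -32.0], [-4.0, -48.0, -31.0], [7.0, 46.0, -31.0], [9.0, -49.0, -31.0]]
```

The visible fingertips end 32 mm short of the reported TCP. That matches in every wrist picture, open and closed, and matches the empty close above the handle. I'll correct by 32 mm: open, go 31 mm deeper along the bed normal, close again.

```bash
python3 -m inch '{"grip":[0.3,0.3,0.3,0.3,0.3,0.3,0.3,0.3,0.3],"travel":[[0,0,0],[0,0,0],[0,0,0],[0,0,0],[0.45,0,-0.65],[0.9,0,-1.3],[1.35,0,-1.95],[1.78,-0.08,-2.55],[1.78,-0.08,-2.55]],"turn":[[0,0,0],[0,0,0],[0,0,0],[0,0,0],[0,0,0],[0,0,0],[0,0,0],[0,0,0],[0,0,0]]}' 25
python3 - <<'E'
from h import *
z=np.load('bed.npz');R,O=z['R'],z['O'];p,_=R_now();print('bed',R.T@(p-O)); snap('wrist','w5')
E
```

```text
clock: 6.12
eef_pos: [581.7, 16.4, 68.4]
eef_rot: [3.141, 0.61, 3.097]
wrist_force: [0.2, 0.1, -0.8]
finger_gap: 60.8
bed [119.9378999   42.19558868 -26.14389628]
```

View pics/w5.png

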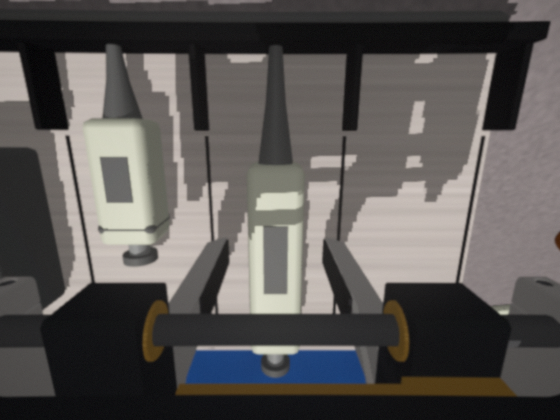

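The fingers are now on either side of the handle at (275,260), with no contact force.

```bash
python3 -m inch '{"grip":[0,-0.4,-1,-1,-1,-1],"travel":[[0,0,0],[0,0,0],[0,0,0],[0,0,0],[0,0,0],[0,0,0]],"turn":[[0,0,0],[0,0,0],[0,0,0],[0,0,0],[0,0,0],[0,0,0]]}' 25
```

```text
clock: 6.92
eef_pos: [581.7, 16.4, 69.0]
eef_rot: [3.141, 0.61, 3.097]
wrist_force: [-3.7, 1.0, 4.4]
finger_gap: 32.0
```

Gripped at 32.0 mm. Lift 50 mm off the bed.

```bash
python3 -m inch '{"grip":[-1,-1,-1,-1,-1,-1],"travel":[[-0.3,0,0.4],[-0.85,0.05,1.2],[-1.55,0.1,2.2],[-2.3,0.1,3.3],[-2.85,0.13,4.1],[-2.85,0.13,4.1]],"turn":[[0,0,0],[0,0,0],[0,0,0],[0,0,0],[0,0,0],[0,0,0]]}' 25
python3 - <<'E'
from h import *
z=np.load('bed.npz');R,O=z['R'],z['O'];p,_=R_now();print('bed',R.T@(p-O)); snap('wrist','w6')
go(O+R@np.array((123,126,24)),toolR(R[:,0],R[:,2]))
go(O+R@np.array((123,126,-25)),toolR(R[:,0],R[:,2]))
B=(cloud('w6')-O)@R
m=(abs(B[...,1]-42)<24)&(B[...,0]>0)&(B[...,0]<105)&(B[...,2]>40)
X=B[m]
for lo in range(0,110,10):
    s=X[(X[:,0]>=lo)&(X[:,0]<lo+10)]
    if len(s): print(lo,len(s),np.percentile(s[:,2],[25,50,90]).round(0),s[:,1].min().round(),s[:,1].max().round())
E
```

```text
clock: 7.68
eef_pos: [553.2, 17.8, 110.9]
eef_rot: [3.141, 0.612, 3.097]
wrist_force: [0.5, 1.1, -1.1]
finger_gap: 31.8
bed [120.976246    42.32978417  25.02695433]
travel cm [0.59 8.35 0.09] turn deg [-0.03  0.02  0.05] |t| 0.1
travel cm [ 3.4   8.23 -3.92] turn deg [-0.03  0.02  0.05] |t| 0.1
0 288 [67. 68. 69.] 37.0 45.0
10 345 [68. 69. 70.] 37.0 46.0
20 380 [68. 69. 71.] 36.0 47.0
30 460 [69. 70. 72.] 34.0 48.0
40 1507 [ 72. 236. 236.] 33.0 50.0
50 606 [71. 73. 74.] 32.0 51.0
60 1119 [78. 79. 80.] 26.0 57.0
70 1045 [79. 80. 81.] 25.0 57.0
80 4928 [162. 171. 178.] 18.0 66.0
90 15426 [172. 179. 191.] 18.0 66.0
100 2539 [174. 180. 183.] 18.0 66.0
```

View pics/w6.png

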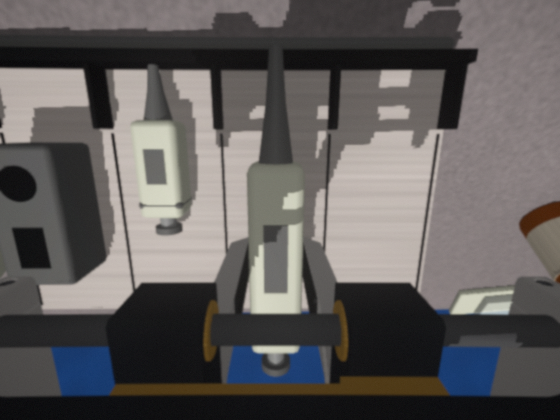

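The long pipette hangs straight in the jaws, with its foot at (276,50) and its handle at (275,250). Now across to the left bay and down.

```bash
python3 -m inch '{"grip":[-1,-1,-1,-1,-1,-1,-1,-1,-1,-1],"travel":[[0.1,2,0.1],[0.25,4.5,0.1],[0.45,7,0.1],[0.59,8.35,0.1],[0.59,8.35,0.1],[1.2,8.33,-0.75],[1.85,8.3,-1.7],[2.5,8.27,-2.6],[3.1,8.24,-3.5],[3.4,8.23,-3.9]],"turn":[[0,0,0],[0,0,0],[0,0,0],[0,0,0],[0,0,0],[0,0,0],[0,0,0],[0,0,0],[0,0,0],[0,0,0]]}' 25
python3 - <<'E'
from h import *
z=np.load('bed.npz');R,O=z['R'],z['O'];p,_=R_now();print('bed',R.T@(p-O))
E
python3 -m inch '{"grip":[-1,-1],"travel":[[0,0,0],[0.03,0,-0.05]],"turn":[[0,0,0],[0,0,0]]}' 25
python3 - <<'E'
from h import *
z=np.load('bed.npz');R,O=z['R'],z['O'];p,_=R_now();print('bed',R.T@(p-O))
E
```

```text
clock: 8.98
eef_pos: [587.4, 99.8, 70.4]
eef_rot: [3.141, 0.61, 3.097]
wrist_force: [0.0, 1.0, -1.0]
finger_gap: 32.2
bed [122.75859161 125.80134429 -25.68066068]
clock: 9.22
eef_pos: [587.5, 99.8, 70.2]
eef_rot: [3.141, 0.61, 3.097]
wrist_force: [-16.2, -1.3, 14.0]
finger_gap: 31.7
bed [122.7359618  125.78844875 -25.94674604]
```

The 20 N of contact shows it is on the bed. Release and back off.

```bash
python3 -m inch '{"grip":[-0.2,0,0.2,0.3,0.3,0.3,0.3,0.3,0.3,0.3],"travel":[[0,0,0],[0,0,0],[0,0,0],[0,0,0],[-0.5,0,0.7],[-1.4,0.05,2],[-2.6,0.1,3.7],[-4,0.15,5.7],[-5.7,0.2,8.2],[-6.9,0.3,9.8]],"turn":[[0,0,0],[0,0,0],[0,0,0],[0,0,0],[0,0,0],[0,0,0],[0,0,0],[0,0,0],[0,0,0],[0,0,0]]}' 25
python3 - <<'E'
from h import *
snap('wrist','w7')
z=np.load('bed.npz');R,O=z['R'],z['O']
B=(cloud('w7')-O)@R; d=load('w7')[1]
m=((d>0)&(B[...,2]>10)&(B[...,2]<36)&(B[...,0]>50)&(B[...,0]<215)&(B[...,1]>84)&(B[...,1]<160)).astype(np.uint8)
k,L,st,_=cv2.connectedComponentsWithStats(m)
for i in range(1,k):
    if st[i,4]>80:
        p=B[L==i]; print(st[i].tolist(),np.median(p,0).round(1),p.min(0).round(1),p.max(0).round(1),cv2.minAreaRect(p[:,:2].astype(np.float32)))
snap('scene','c7'); snap('side','s7')
E
```

```text
clock: 10.48
eef_pos: [517.9, 102.9, 169.8]
eef_rot: [3.141, 0.612, 3.097]
wrist_force: [-1.1, 1.4, -0.5]
finger_gap: 61.1
[259, 135, 34, 148, 4238] [115.7 124.9  30.9] [ 50.  109.1  10.3] [201.8 141.3  34.5] ((125.91400146484375, 125.23385620117188), (32.072811126708984, 151.83656311035156), 89.90271759033203)
```

View pics/w7.png

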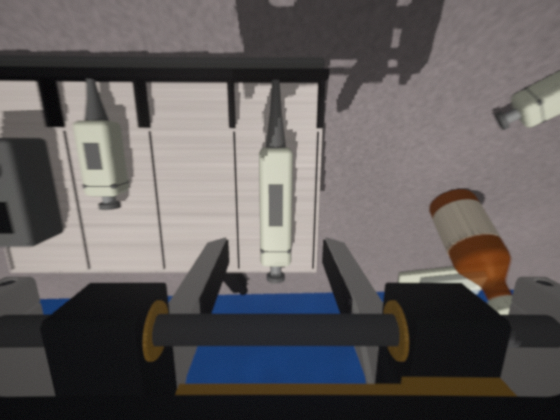

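Run:
```python
from h import *
# middle pipette from initial pictures
for nm in('wrist0','side0','scene0'):
    P=cloud(nm);im,d,_,_=load(nm)
    m=((d>0)&(P[...,2]>10)&(P[...,2]<36)&(P[...,0]>425)&(P[...,0]<560)&(P[...,1]>320)&(P[...,1]<485)).astype(np.uint8)
    k,L,st,_=cv2.connectedComponentsWithStats(m)
    for i in range(1,k):
        if st[i,4]>60:
            p=P[L==i]; t=p[p[:,2]>22]; print(nm,st[i].tolist(),p.min(0).round(),p.max(0).round()); print('top',len(t),np.median(t[:,2]),cv2.minAreaRect(t[:,:2].astype(np.float32)))
im=load('scene0')[0]; cv2.imwrite('pics/c0c.png',cv2.resize(im[170:300,360:520][:,:,::-1],None,fx=4,fy=4,interpolation=cv2.INTER_CUBIC))
```

```text
wrist0 [271, 347, 46, 36, 1020] [455. 355.  10.] [510. 443.  32.]
top 872 28.853818852436206 ((486.33721923828125, 406.52801513671875), (31.346628189086914, 78.39025115966797), 37.05206298828125)
side0 [185, 184, 42, 13, 297] [438. 340.  10.] [537. 480.  34.]
top 170 28.690062221952473 ((494.7476501464844, 395.87969970703125), (43.28904724121094, 125.02098846435547), 35.48207473754883)
scene0 [387, 218, 44, 26, 371] [442. 342.  10.] [543. 471.  33.]
top 247 27.567993776985986 ((499.6015625, 394.64825439453125), (34.61721420288086, 123.62532043457031), 37.467254638671875)
```

View pics/c0c.png

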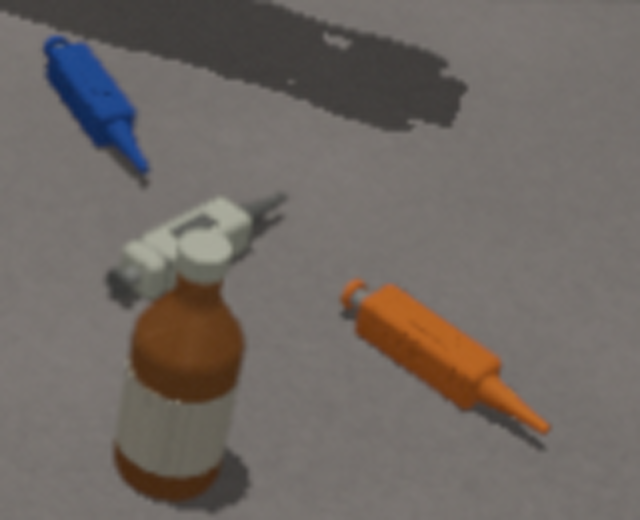

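The long pipette lies at bed y = 125 with its top end at x = 202, straight, in the left bay (wrist view 275,200). The middle pipette lies at about (497,396), axis -53°, with the dark plunger end nearer the bottle and the tip nearer the robot. I'll move above it.

Run:
```python
from h import *
t=np.radians(-53); ex=np.array([np.cos(t),np.sin(t),0]); go((480,400,160),toolR(ex,np.array([0,0,1.])))
```

```text
travel cm [-3.86 29.7  -0.92] turn deg [ 16.83  32.07 -48.82] |t| 60.8
```

```bash
python3 -m inch '{"grip":[0.3,0.3,0.3,0.3,0.3,0.3,0.3,0.3,0.3,0.3],"travel":[[-1.5,2,2],[-2.5,5,3],[-3.5,9,3],[-3.9,13,3],[-3.9,17,2],[-3.9,21,1],[-3.9,25,0],[-3.9,29.7,-0.9],[-3.9,29.7,-0.9],[-3.9,29.7,-0.9]],"turn":[[2.4,4.6,-7],[4.8,9.2,-14],[7.2,13.8,-21],[9.6,18.4,-28],[12,23,-35],[14.4,27.4,-41.8],[16.8,32.1,-48.8],[16.8,32.1,-48.8],[16.8,32.1,-48.8],[16.8,32.1,-48.8]]}' 25
python3 - <<'E'
from h import *
print(manip.read_state()['qd'].round(3),manip.read_state()['joints'].round(2));snap('wrist','w8')
P=cloud('w8');im,d,_,_=load('w8')
m=((d>0)&(P[...,2]>8)&(P[...,2]<36)&(P[...,0]>415)&(P[...,0]<570)&(P[...,1]>310)&(P[...,1]<495)).astype(np.uint8)
k,L,st,_=cv2.connectedComponentsWithStats(m)
for i in range(1,k):
    if st[i,4]>60:
        p=P[L==i]; t=p[p[:,2]>23]; print(st[i].tolist(),p.min(0).round(),p.max(0).round()); print('all',cv2.minAreaRect(p[:,:2].astype(np.float32)),'top',len(t),np.median(t[:,2]),cv2.minAreaRect(t[:,:2].astype(np.float32)))
E
```

```text
clock: 11.88
eef_pos: [479.6, 399.5, 159.2]
eef_rot: [-3.14, -0.0, 2.217]
wrist_force: [0.6, -0.3, 0.9]
finger_gap: 60.9
[-0.014 -0.028  0.005 -0.     0.001  0.001] [ 0.64  0.48  1.31  0.    1.36 -0.01]
[272, 123, 28, 131, 2597] [434. 342.  10.] [539. 475.  32.]
all ((484.94842529296875, 410.1304016113281), (31.957416534423828, 159.20225524902344), 37.74847412109375) top 2072 29.460811328714698 ((494.68255615234375, 397.5579528808594), (31.957416534423828, 126.18022918701172), 37.74847412109375)
```

View pics/w8.png

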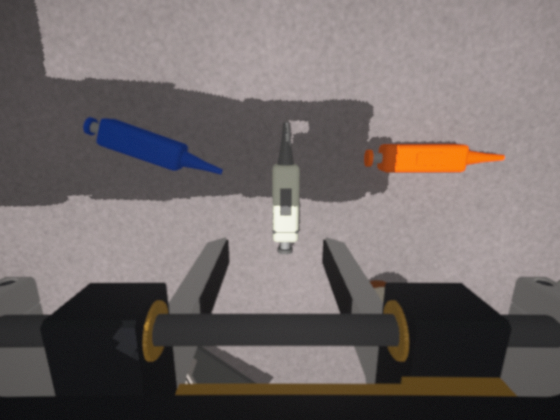

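The white pipette (285,200) is clear of the blue and orange ones. Its whole outline gives an axis of -52.25° and a grip point of (494.4, 397.9).

Run:
```python
from h import *
t=np.radians(-52.25); ex=np.array([np.cos(t),np.sin(t),0]); go((494.4,397.9,-26),toolR(ex,np.array([0,0,1.])))
```

```text
travel cm [  1.46  -0.13 -18.58] turn deg [ 0.04 -0.06  0.75] |t| 0.8
```

```bash
python3 -m inch '{"grip":[0.3,0.3,0.3,0.3,0.3,0.3,0.3,0.3,0.3,0.3],"travel":[[0.5,0,-2],[1,-0.1,-5],[1.46,-0.13,-8],[1.46,-0.13,-10.5],[1.46,-0.13,-12.5],[1.46,-0.13,-14.5],[1.46,-0.13,-16.5],[1.46,-0.13,-18],[1.46,-0.13,-18.6],[1.46,-0.13,-18.6]],"turn":[[0,0,0.7],[0,0,0.7],[0,0,0.7],[0,0,0.7],[0,0,0.7],[0,0,0.7],[0,0,0.7],[0,0,0.7],[0,0,0.7],[0,0,0.7]]}' 25
python3 -m inch '{"grip":[0,-0.4,-1,-1,-1,-1],"travel":[[0,0,0],[0,0,0],[0,0,0],[0,0,0],[0,0,0],[0,0,0]],"turn":[[0,0,0],[0,0,0],[0,0,0],[0,0,0],[0,0,0],[0,0,0]]}' 25
```

```text
clock: 13.18
eef_pos: [494.5, 398.0, -26.2]
eef_rot: [-3.14, -0.0, 2.229]
wrist_force: [0.4, 0.7, 0.0]
finger_gap: 61.0
clock: 13.92
eef_pos: [494.6, 398.1, -26.0]
eef_rot: [-3.141, -0.0, 2.229]
wrist_force: [-0.3, -0.6, 4.4]
finger_gap: 31.4
```

```bash
python3 -m inch '{"grip":[-1,-1,-1,-1,-1,-1,-1,-1,-1],"travel":[[0,0,0.5],[0,0,2],[0,0,4],[0,0,7],[0,0,10],[0,0,14],[0,0,18],[0,0,20],[0,0,20]],"turn":[[0,0,0],[0,0,0],[0,0,0],[0,0,0],[0,0,0],[0,0,0],[0,0,0],[0,0,0],[0,0,0]]}' 25
python3 - <<'E'
from h import *
snap('wrist','w9')
z=np.load('bed.npz');R,O=z['R'],z['O']; T=toolR(R[:,0],R[:,2])
go(O+R@np.array((98,42,45)),T); go(O+R@np.array((98,42,-24.5)),T)
P=cloud('w9');p,Rt=R_now(); G=(P-p)@Rt.as_matrix(); d=load('w9')[1]
m=(d>0)&(G[...,0]>12)&(G[...,0]<110)&(abs(G[...,1])<25)&(G[...,2]<-15)&(G[...,2]>-75)&(d<330)
X=G[m]
for lo in range(10,110,10):
    s=X[(X[:,0]>=lo)&(X[:,0]<lo+10)]
    if len(s): print(lo,len(s),np.median(s[:,2]).round(1),s[:,1].mean().round(1),s[:,1].min().round(),s[:,1].max().round(),s[:,0].max().round())
E
```

```text
clock: 15.05
eef_pos: [495.1, 398.5, 176.8]
eef_rot: [3.138, 0.0, 2.229]
wrist_force: [0.3, 0.3, -1.8]
finger_gap: 31.6
travel cm [  2.84 -37.94  -6.08] turn deg [-16.64 -32.04  48.19] |t| 60.2
travel cm [  6.82 -38.11 -11.77] turn deg [-16.64 -32.04  48.19] |t| 60.2
10 732 -55.1 -1.6 -18.0 14.0 20.0
20 969 -54.9 -1.6 -18.0 14.0 30.0
30 992 -54.9 -1.6 -17.0 15.0 40.0
40 1092 -53.7 -1.5 -17.0 14.0 50.0
50 568 -47.5 -1.4 -11.0 8.0 60.0
60 470 -45.8 -1.4 -9.0 6.0 70.0
70 370 -44.5 -1.4 -7.0 5.0 80.0
80 309 -43.6 -1.3 -6.0 4.0 90.0
90 163 -43.2 -1.3 -5.0 2.0 96.0
```

View pics/w9.png

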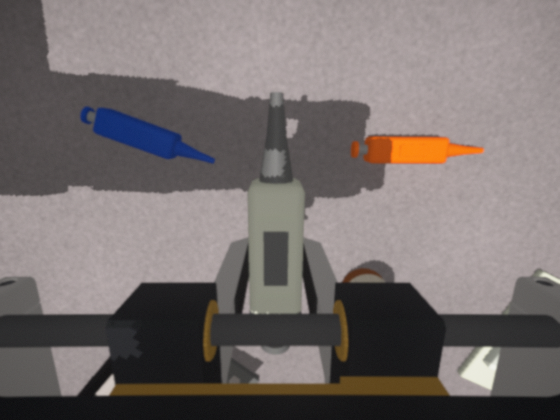

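The pipette is held straight, foot 96 mm from the grip. I'll swing to a hover 120 mm off the bed over bay y = +42.

```bash
python3 -m inch '{"grip":[-1,-1,-1,-1,-1,-1,-1,-1,-1,-1],"travel":[[-1,-3,2],[-1.5,-8,2],[-1.5,-13,2],[-1.5,-18,2],[-1.5,-23,2],[-1.5,-28,2],[-1.5,-33,1],[-1.5,-37.7,0.1],[-1.5,-37.7,0.1],[-1.5,-37.7,0.1]],"turn":[[-2.4,-4.6,6.9],[-4.8,-9.2,13.8],[-7.2,-13.8,20.7],[-9.6,-18.4,27.6],[-12,-23,34.4],[-14.4,-27.5,41.3],[-16.6,-32,48.2],[-16.6,-32,48.2],[-16.6,-32,48.2],[-16.6,-32,48.2]]}' 25
python3 - <<'E'
from h import *
snap('wrist','w10')
z=np.load('bed.npz');R,O=z['R'],z['O']; T=toolR(R[:,0],R[:,2]); p,_=R_now(); print(R.T@(p-O),manip.read_state()['qd'].round(3))
go(O+R@np.array((98.5,42,30)),T); go(O+R@np.array((98.5,42,-24.5)),T)
E
```

```text
clock: 16.35
eef_pos: [479.0, 20.3, 175.0]
eef_rot: [3.141, 0.608, 3.096]
wrist_force: [-0.2, 0.9, -0.6]
finger_gap: 31.5
[ 97.18998927  42.38509024 120.21324398] [ 0.025  0.002 -0.01  -0.003  0.004  0.008]
travel cm [ 5.28 -0.27 -7.31] turn deg [-0.03 -0.11  0.04] |t| 0.1
travel cm [  8.4   -0.41 -11.78] turn deg [-0.03 -0.11  0.04] |t| 0.1
```

View pics/w10.png

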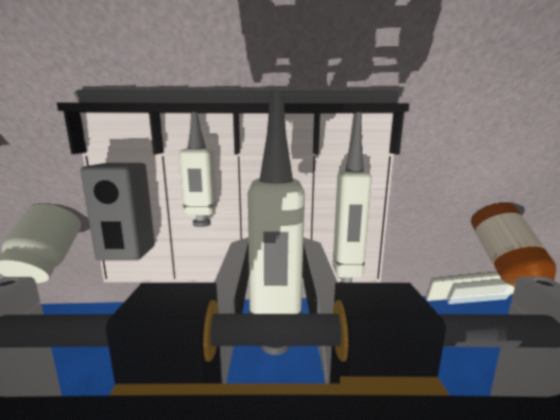

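The pipette is aligned over its bay, between the short one (197,170) and the long one (353,215). Lower it.

```bash
python3 -m inch '{"grip":[-1,-1,-1,-1,-1,-1,-1,-1,-1,-1],"travel":[[1.5,-0.1,-2],[3.3,-0.15,-4.5],[5.28,-0.27,-7.3],[5.7,-0.3,-7.9],[6.3,-0.3,-8.8],[6.9,-0.35,-9.6],[7.5,-0.38,-10.5],[8,-0.4,-11.2],[8.38,-0.41,-11.7],[8.38,-0.41,-11.7]],"turn":[[0,0,0],[0,0,0],[0,0,0],[0,0,0],[0,0,0],[0,0,0],[0,0,0],[0,0,0],[0,0,0],[0,0,0]]}' 25
python3 - <<'E'
from h import *
z=np.load('bed.npz');R,O=z['R'],z['O'];p,_=R_now();print('bed',R.T@(p-O))
E
python3 -m inch '{"grip":[-1,-1],"travel":[[0.03,0,-0.05],[0.06,0,-0.1]],"turn":[[0,0,0],[0,0,0]]}' 25
python3 - <<'E'
from h import *
z=np.load('bed.npz');R,O=z['R'],z['O'];p,_=R_now();print('bed',R.T@(p-O))
E
```

```text
clock: 17.65
eef_pos: [563.0, 16.9, 57.9]
eef_rot: [3.141, 0.608, 3.097]
wrist_force: [-0.9, 0.4, -1.1]
finger_gap: 31.6
bed [ 98.5711038   41.9203318  -24.08655785]
clock: 17.9
eef_pos: [563.7, 16.9, 57.1]
eef_rot: [3.141, 0.609, 3.097]
wrist_force: [-0.5, -1.8, -1.3]
finger_gap: 31.5
bed [ 98.68949556  41.93345219 -25.07920034]
```

Not in contact yet; down a millimetre more.

```bash
python3 -m inch '{"grip":[-1,-1,-1],"travel":[[0.04,0,-0.06],[0.08,0,-0.11],[0.08,0,-0.11]],"turn":[[0,0,0],[0,0,0],[0,0,0]]}' 25
```

```text
clock: 18.27
eef_pos: [564.4, 16.9, 56.2]
eef_rot: [3.141, 0.609, 3.097]
wrist_force: [-4.4, 0.6, 2.8]
finger_gap: 31.6
```

```bash
python3 -m inch '{"grip":[-0.2,0,0.2,0.3,0.3,0.3,0.3,0.3,0.3,0.3],"travel":[[0,0,0],[0,0,0],[0,0,0],[0,0,0],[-0.5,0,0.7],[-1.4,0.05,2],[-2.6,0.1,3.7],[-4,0.15,5.7],[-6.5,0.2,9.3],[-9,0.3,12.8]],"turn":[[0,0,0],[0,0,0],[0,0,0],[0,0,0],[0,0,0],[0,0,0],[0,0,0],[0,0,0],[0,0,0],[0,0,0]]}' 25
python3 -m inch '{"grip":[0.3,0.3,0.3],"travel":[[-1,0,1],[-3,0,4],[-3,0,4]],"turn":[[0,0,0],[0,0,0],[0,0,0]]}'
python3 - <<'E'
from h import *
snap('wrist','w11'); snap('side','s11'); snap('scene','c11')
z=np.load('bed.npz');R,O=z['R'],z['O']
B=(cloud('w11')-O)@R; d=load('w11')[1]
for y,x1,L in((125,205,200),(42,170,160),(-42,130,120)):
    m=((d>0)&(B[...,2]>7)&(B[...,2]<36)&(B[...,0]>4)&(B[...,0]<x1)&(abs(B[...,1]-y)<30))
    p=B[m]; p=p[(p[:,2]>24)]; t=B[(d>0)&(B[...,2]>8)&(B[...,2]<36)&(B[...,0]>50)&(B[...,0]<x1+10)&(abs(B[...,1]-y)<25)]
    q=p[(p[:,0]>50)]; print(y,'n',len(q),'top end',t[:,0].max().round(1),'ymid',((q[:,1].min()+q[:,1].max())/2).round(1),cv2.minAreaRect(q[:,:2].astype(np.float32)),'h fit',np.polyfit(q[:,0],q[:,2],1))
for nm in('s0','s11'):
    pass
for a,b in(('side0','s11'),('scene0','c11')):
    for lab,box in (('bottle',((630,310,20),(730,400,180))),('jar',((600,-410,10),(710,-300,110))),('box',((380,-430,10),(530,-310,70)))):
        o=[]
        for n in(a,b):
            P=cloud(n); o.append(np.median(P[np.all(P>box[0],-1)&np.all(P<box[1],-1)],0).round(1))
        print(lab,o)
E
```

```text
clock: 19.52
eef_pos: [473.2, 20.0, 185.4]
eef_rot: [3.141, 0.609, 3.097]
wrist_force: [-0.4, 0.1, 0.5]
finger_gap: 61.3
clock: 19.9
eef_pos: [443.3, 20.0, 227.8]
eef_rot: [3.141, 0.614, 3.097]
wrist_force: [0.6, -0.1, -0.5]
finger_gap: 60.7
125 n 1872 top end 175.2 ymid 124.7 ((116.72317504882812, 124.63919067382812), (31.84467887878418, 116.88445281982422), 89.82364654541016) h fit [2.14128341e-03 2.79899232e+01]
42 n 1727 top end 158.9 ymid 41.3 ((103.18402862548828, 41.292747497558594), (31.566452026367188, 105.92171478271484), 89.49060821533203) h fit [-4.39006758e-03  2.86835238e+01]
-42 n 1066 top end 118.7 ymid -42.2 ((83.64633178710938, -42.30894470214844), (31.82451629638672, 67.10758972167969), 89.66080474853516) h fit [-1.32324304e-02  2.93891830e+01]
bottle [array([671.4, 342.9,  90.2]), array([670.9, 341.9,  90. ])]
jar [array([ 636.6, -365.2,   72.1]), array([ 636.9, -365.2,   72.3])]
box [array([ 439.1, -385.3,   49.7]), array([ 439. , -385.5,   49.7])]
bottle [array([704.7, 354.2,  97. ]), array([704.5, 354.2,  96.9])]
jar [array([ 682.9, -340.4,   72.7]), array([ 683.1, -340.1,   72.6])]
box [array([ 483.3, -362.8,   48.1]), array([ 483.1, -363.1,   48. ])]
```

View pics/w11.png

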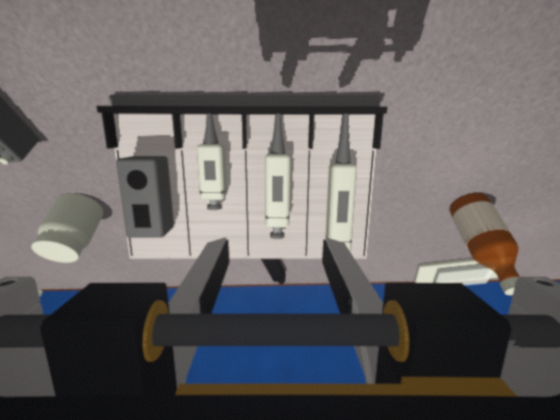

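View pics/s11.png

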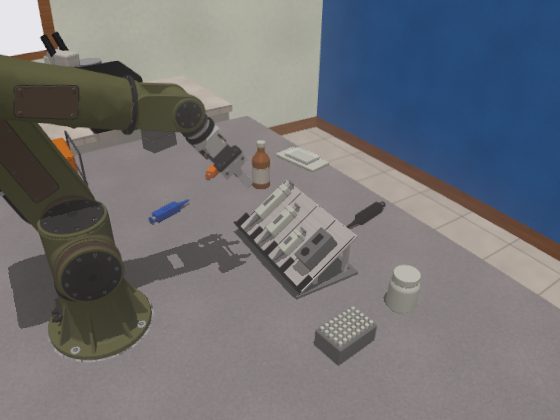

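From left to right as the robot sees them, the wrist view shows the long pipette (343,200), the middle (277,190) and the short (210,170), all straight with their feet at the lip. The block is in the rightmost bay. The gripper is clear and the bystanders haven't moved.

```bash
python3 -c "
from cell import manip
print(manip.sign_off())"
```

```text
the job is handed in; nothing more can be done
None
```

I handed the job in at about 20 s, with all three pipettes on the stand in order: longest, middle, shortest from the left. I moved the long pipette from bed y = +42 to the left bay and laid the loose middle one where it had been. The short one was already right, so I left it alone.

**Final checks from the wrist camera:**

| Pipette | Bed y (mm) | Top end along the slope (mm) | Lies |
|---|---|---|---|
| Long | +125 | 202 | straight and flat |
| Middle | +41 | 159 | straight and flat |
| Short | -42 | 119 | straight and flat |

- **Feet:** these top ends put every foot within about 2 mm of the lip.
- **Bystanders:** the bottle, jar and tip box are within about 1 mm of where they started.
- **Gripper:** it was clear of everything at hand-in.

**What disagreed:**
- **Tool point:** the visible fingertips ended about 32 mm short of the reported tool point, so my first close went shut on nothing, just above the long pipette. I measured the offset in the pictures and corrected for it on both grasps.
- **Long pipette's top end:** a finger hid it in the last picture (175 mm visible). The 202 mm comes from the picture taken just after I laid it down.

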